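# Click a connector's locking wedge home with the bench pliers

### The job

Stand the connector whose locking wedge still sticks out upright in the nest of the bench pliers, with the wedge facing one of the jaws, and squeeze the two handles together until the wedge clicks fully home. Stop squeezing as soon as the resistance gives, because pressing on would crush the housing; then let the handles spring open and leave the connector standing in the nest, without disturbing anything else on the bench.

Things in the scene. Friction and masses are not known exactly. Their poses are not given: they have to be found in the camera images.
- connector: Grey plastic connector, loose, about 100 g, standing upright: housing 30 (x) by 20 (y) by 36 mm tall, on it a ribbed neck 24 (x) by 14 (y) mm from 36 to 64 mm height, the place to grip it (across its x). Origin at the centre of its underside, z up. On its +y face is the locking wedge. Its housing is crushed by about 30 N at the jaws. It works equally well in the nest either way round
- wedge (a joint): How far the connector's locking wedge has been pressed in, m: 0 = it stands 3.4 mm out of the +y face (block 18 mm wide in x, 14 mm tall, centre 20 mm above the underside), 0.0034 = flush, fully home. Its resistance rises to about 12 N at the jaws near 1 mm, then gives; past 2.2 mm it snaps home by itself and stays; short of that it springs back out
- pliers: Bench pliers like a nutcracker, fixed on a grey stand, base plate 140 by 90 by 12 mm. Origin on the table under the nest, z up. Pivot at x = +60 mm; from it two arms run towards -x along both sides of the nest (jaws) and end as black handles; they swing level. Jaws at heights 30 to 50 mm, handles 28 to 52 mm above the table, x = -25 to -125 mm, 10 mm thick. Jaw force = 2.5 x grip-point force
- nest (a point): Centre of the nest's floor, 20 mm above the table; axes as the pliers. Aluminium pocket that takes the connector's 30 mm side along x with 1.8 mm play at each end; end walls 7 mm high, flared lips to 31 mm above the table. Open in y: 36 mm between the open jaws, less 2 to 8 mm for a steel pressing screw with a square foot on the left (+y) jaw. The connector can slide in y; the jaws centre it
- handle_left_grip (a point): Point on the outer face of the left (+y) handle, 40 mm above the table, 90 mm from the nest towards -x of the pliers: squeeze here. The two grip points are about 68 mm apart when open, and 35 to 52 mm when the wedge clicks
- handle_right_grip (a point): The same on the right (-y) handle. The pressing screw's setting changes from time to time and is not measured, so the handle gap at which the wedge clicks differs each time
- handle_left (a joint): Angle of the left handle, rad: 0 = sprung open, grows as it closes, at most 0.15. A return spring gives 2 to 3 N at the grip point
- handle_right (a joint): The same for the right handle
- locked_connector: A finished connector of the same shape and size, its wedge already flush: leave it alone. Origin at the centre of its underside
- solder_reel: Solder reel, diameter 56, 38 mm tall, leave alone
- flux_bottle: White bottle, diameter 40, 100 mm tall, leave alone

How it is judged:
By the outcome, as a careful person would: the job done as asked, in the order asked, and still so for the second after the job is handed in, with the robot touching nothing.
It also fails if it takes over 56 s, if anything falls off the work surface, if the arm or the gripper's body presses on something with over 40 N, if the wrist force passes 120 N, or if a joint passes its speed limit or range.

### The arm

A 7-joint arm with a two-finger parallel gripper is mounted at the origin on the work surface. World frame = base frame: x ahead of the robot, y to its left, z up, the work surface at z = 0. Lengths are in m, angles in rad, forces in N, time in s.
With the tool pointing down it reaches from about 0.4 to 0.875 m from the base axis. Payload 19.3 kg.
Tool frame: the origin (TCP) lies at the very end of the fingers, on their centre line; the grasp point (between the pads) lies 19 mm behind it; z points along the fingers, y is the line along which they close (so a half turn about z gives the same grasp; the last joint's range is limited). The gripper opens to 85 mm and grips with 20 to 120 N. Pads are 22 mm wide; open, the fingers measure 114 mm over their backs; the gripper's body (76 mm by 85 mm) begins 54 mm behind the grasp point. The pads swing forward as they close: fully open they stand 13 mm farther back than shut.
Start: joints at [-1.358, 0.521, -0.036, 1.599, 0.021, 1.021, -0.113], TCP at [0.174, 0.6, 0.231] pointing down, gripper open.
Joint ranges: [-2.91, 2.91], [-0.3, 2.13], [-1.5, 1.42], [0.17, 2.43], [-1.26, 4.41], [0.16, 1.93], [-2.52, 2.52]. Speed limits (rad/s): [1.89, 1.89, 2.39, 2.39, 3.01, 3.01, 3.01].

### API

Orientations are given as [roll, pitch, yaw] about the fixed x, y, z axes, in that order (R = Rz(yaw) Ry(pitch) Rx(roll)).
In Python, from workcell import monitor, optics, job_done gives the robot as it stands.
- The arm moves only by the shell command python3 -m handwheel 'ROWS' [FORCE]. ROWS is JSON, a list of rows, each an object of numbers: "dx", "dy", "dz": the shift along the tool's x, y, z in cm; "wx", "wy", "wz": the turn, a rotation vector about the tool's x, y, z in rad; "claw": the opening in per cent of the stroke, from 0 (shut) to 100 (fully open). A call has 1 to 8 rows; each row shifts and turns the commanded pose from where the row before left it, along the tool's axes as they then stand; what a row does not reach is not made up. A row lasts 1/8 s, in which the tool goes at most 62.5 mm and 10.7 degrees, less where a joint would pass 70% of its speed; a pose out of reach is approached as far as the arm can. A call with a gripper value outside its range is refused whole. The fingers move at their own pace and stop on an object; FORCE is the grip in N (left out, the last holds). Time passes only in rows, so rows that do not move let the fingers close. It gives the time, the measured TCP pose, the force, the opening and the grip force at its end, in the units of the state.
- monitor.observe(): the state, without advancing time (a new reading comes with each control period).
- optics.grab_frame(name): name is "side" or "top"; returns a dict with "frame" (420x560x3 uint8, blue, green, red), "fovy" (degrees; the focal length in pixels is half the picture's height over the tangent of half this angle, whatever the lens; pixels are square), "cx", "cy" (the principal point, pixels), "k1" (the pictures are not rectified: a ray, as slopes to the right and down, at radius r is drawn at 1 + k1 r^2 times it, then the intrinsics apply), "R" (3x3) and "t" (3): a world point X has camera coordinates R X + t. Camera axes: x right, y down, z forward; pixel columns grow to the right and rows downward; lengths in m; the calibration is good to about 2 mm. A picture is of the moment at which its call begins. There is no depth.
- job_done(): hands the job in; it is judged then, once.
Trained networks look in the newest picture that a camera, given by its name, has taken for a name from the list of things; names that differ only in an ending like _2 or _b are one class to them, and where a whole thing is asked for, a point or a joint stands for the part that bears it (a point fixed in the world has none). Each returns a list of dicts, best first, with "p" (0 to 1); they miss things now and then, are a little off and sometimes report something else, mostly with a low value. They report only what shows in the picture. A call takes as long as a camera call.
- optics.masks_of(name, camera): "region" (420x560 bool, what is visible of it) and "rect" ([left, top, width, height] in pixels, round what is visible of it).
The state is a dict: "clock": time; "qpos": joint angles; "qd": joint speeds; "joint_efforts": joint torques, N m; "position": TCP position; "tool_rot": TCP orientation; "force": force on the tool from outside, world axes, zero at the start; "moment": the same for the moment, N m; "grip_width": finger opening in m; "finger_force": force on a finger pad.
Only numpy, scipy, OpenCV 4.12 (cv2) and the standard library are available. Lean on these libraries where they do the work, as an engineer would, in place of code of your own. Each camera call takes 0.05 s, during which the arm holds its last target. There are 200 camera calls.

## Working session

There is one attempt and no reset: what is moved stays moved. The work goes in short steps, Python scripts to look and compute and a shell command to move; the robot and the scene stay as the last step left them, time stands still between calls to the robot, and variables do not carry over. Pictures are saved under pics/ and viewed, at most 10 in all, crops included, and the job is handed in when it is done.

```bash
ls; mkdir -p pics; python3 - <<'E'
from workcell import monitor, optics
import cv2,numpy as np
s=monitor.observe(); print(s)
for c in("side","top"):
    f=optics.grab_frame(c); cv2.imwrite(f"pics/{c}0.png",f["frame"]); np.savez(f"pics/{c}0.npz",**f)
    print(c,f["fovy"],f["cx"],f["cy"],f["k1"],f["R"],f["t"])
    for n in["connector","locked_connector","pliers","handle_left","handle_right","wedge","solder_reel","flux_bottle"]:
        print(n,[(round(d["p"],2),d["rect"]) for d in optics.masks_of(n,c)][:3])
E
```

```text
pics
{'clock': 0.0, 'qpos': array([-1.35823018,  0.52203257, -0.03631654,  1.60002394,  0.02117474,
        1.0210956 , -0.1127865 ]), 'qd': array([ 6.50762053e-04,  1.57568056e-03,  2.49996618e-05, -1.63310049e-04,
        1.07754111e-03,  1.00200346e-04,  2.10839577e-03]), 'joint_efforts': array([ 1.18108732e-03, -9.27109981e+01,  1.98014684e+00, -3.69928586e+01,
        1.78740505e-02,  8.23478505e-03,  9.20696351e-06]), 'position': array([0.17432135, 0.59983277, 0.23070858]), 'tool_rot': array([-3.14041920e+00,  6.84281328e-05,  2.85880773e+00]), 'force': array([-0.77698866,  0.0821915 , -0.30132165]), 'moment': array([0.03097749, 0.01730384, 0.06651459]), 'finger_force': 0.0, 'grip_width': 0.08545245319802204}
side 56.8679304814922 280.18220650496306 211.19520277704459 -0.07898277292921495 [[-9.92576763e-01 -1.21619270e-01 -3.50186302e-04]
 [-8.90573641e-02  7.28782712e-01 -6.78928969e-01]
 [ 8.28260556e-02 -6.73857931e-01 -7.34203877e-01]] [0.5435168  0.04725655 0.70482743]
connector [(0.86, [255.4, 305.5, 26.9, 35.7]), (0.74, [240.1, 149.3, 81.7, 37.3])]
locked_connector [(0.6
[... 237 characters left out ...]
63, [183.4, 235.7, 35.7, 38.0])]
flux_bottle [(0.97, [332.2, 371.6, 35.3, 45.9])]
top 57.48366639400395 275.0944430899805 208.09210507424575 -0.06234585200961956 [[-0.01460994 -0.99988505  0.00405383]
 [-0.97148203  0.0132351  -0.23674352]
 [ 0.23666265 -0.00739704 -0.97156373]] [0.07042856 0.55484962 0.58357534]
connector [(0.89, [155.9, 214.0, 24.9, 24.8]), (0.16, [309.5, 151.0, 54.7, 93.3])]
locked_connector [(0.82, [213.9, 259.2, 13.8, 19.4])]
pliers [(0.61, [308.2, 144.3, 76.1, 112.7])]
handle_left [(0.58, [308.5, 151.2, 59.7, 93.3])]
handle_right [(0.9, [340.9, 161.9, 32.9, 94.7])]
wedge []
solder_reel [(0.85, [217.6, 139.0, 33.0, 33.0])]
flux_bottle [(0.94, [91.6, 281.7, 39.0, 22.5])]
```

```bash
python3 - <<'E'
import cv2,numpy as np
s=cv2.imread("pics/side0.png");t=cv2.imread("pics/top0.png")
def cr(im,x,y,w,h,W,H): return cv2.resize(im[y:y+h,x:x+w],(W,H),interpolation=cv2.INTER_CUBIC)
cv2.imwrite("pics/a.png",cr(s,170,130,200,150,800,600))
cv2.imwrite("pics/b.png",cr(t,290,130,120,150,480,600))
top=np.hstack([cr(s,240,295,60,60,400,300),cr(s,300,250,60,60,400,300)])
bot=np.hstack([cr(t,140,200,60,60,400,300),cr(t,190,240,60,60,400,300)])
cv2.imwrite("pics/c.png",np.vstack([top,bot]))
E
```

```text
(no output)
```

View pics/a.png

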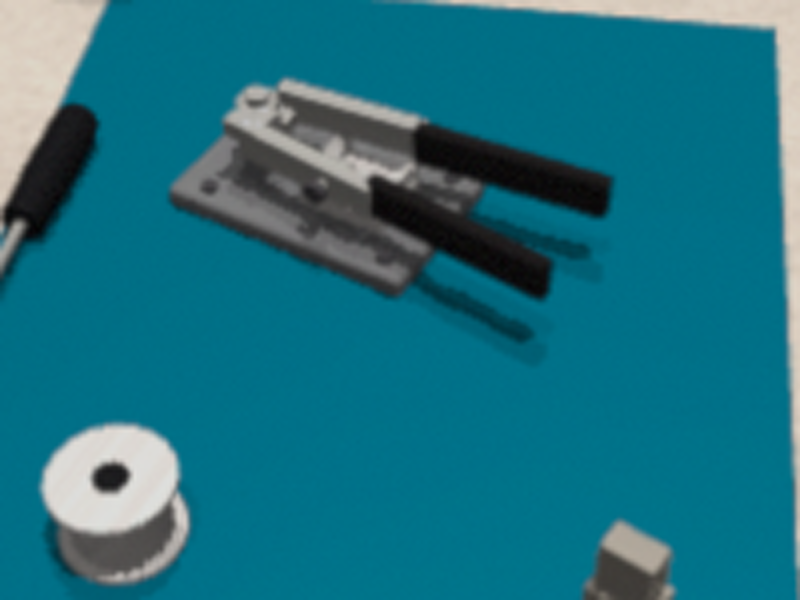

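View pics/b.png

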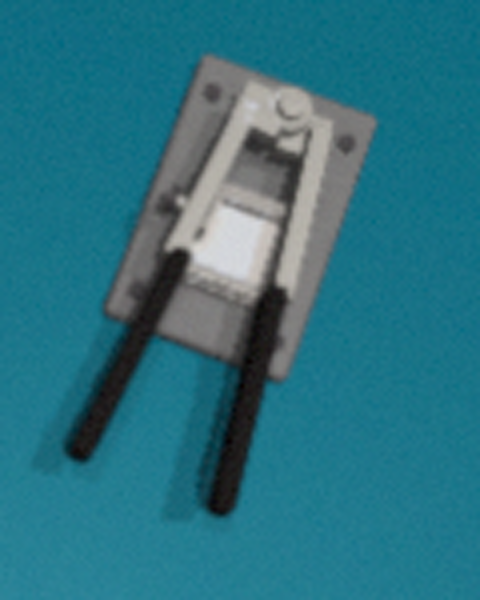

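View pics/c.png

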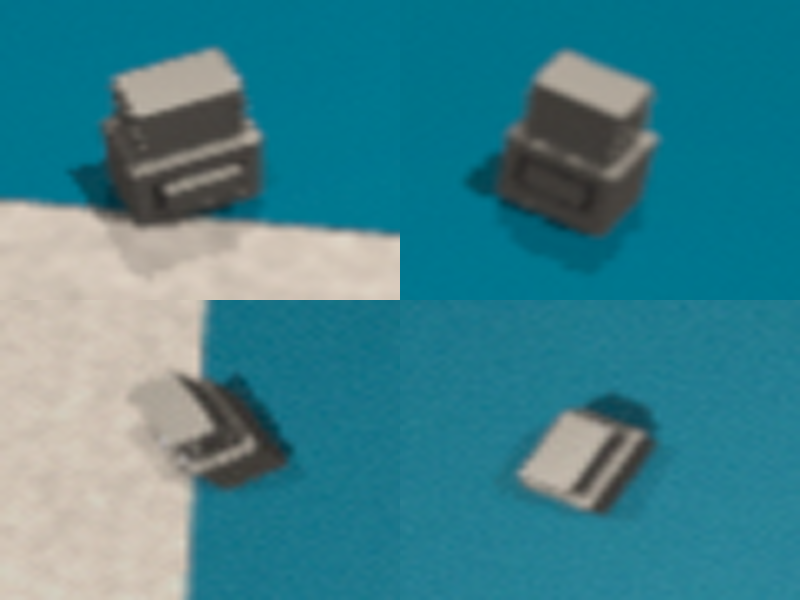

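The side view shows the wedge standing out on the connector at side (268,323). The other one, at (329,280), has a flush wedge. The pliers lie at top (350,190) with the handles pointing towards the robot and slightly left, and the pivot is at about (363,156). I'll fit both poses from hand-picked corners.

```bash
cat > h.py <<'E'
import numpy as np,cv2
from scipy.optimize import least_squares
def proj(f,X):
    c=np.atleast_2d(X)@f["R"].T+f["t"]; s=c[:,:2]/c[:,2:]
    s=s*(1+float(f["k1"])*(s**2).sum(1,keepdims=True))
    F=210/np.tan(np.radians(float(f["fovy"]))/2)
    return s*F+[float(f["cx"]),float(f["cy"])]
def world(p,L):
    L=np.atleast_2d(np.array(L,float)); c,s=np.cos(p[3]),np.sin(p[3])
    return np.c_[c*L[:,0]-s*L[:,1]+p[0],s*L[:,0]+c*L[:,1]+p[1],L[:,2]+p[2]]
def px(pts,ox,oy,sx,sy):
    return (np.array(pts,float)+.5)/[sx,sy]-.5+[ox,oy]
E
python3 - <<'E'
from h import *
S=np.load("pics/side0.npz");T=np.load("pics/top0.npz")
for f in(S,T): print("cam",-f["R"].T@f["t"])
o=.001
cl=np.array([[12,-7,64],[-12,-7,64],[-12,7,64],[12,7,64],[15,10,36],[-15,10,36],[15,10,0],[-15,10,0]])*o
cs=px([(112,80),(215,48),(243,85),(135,118),(108,152),(262,140),(140,222),(258,192)],240,295,400/60,5)
cl=np.delete(cl,4,0);cs=np.delete(cs,4,0)
tl=np.array([[-12,-7,64],[-15,-10,36],[-15,-10,0],[-15,10,0]])*o
tp=px([(225,430),(258,440),(290,465),(225,490)],140,200,400/60,5);tp[:,1]-=60
r=lambda p:np.r_[proj(S,world(p,cl))-cs,proj(T,world(p,tl))-tp].ravel()
b=least_squares(r,[.45,.3,0,.5],loss="soft_l1",x_scale=[.01,.01,.01,.1]);print("conn",b.x,b.x[3]*57.3);print(r(b.x).reshape(-1,2).round(1))
# pliers; q: x y z yaw platecx handley boltz
tp=px([(207,55),(378,120),(278,380),(105,312),(80,453),(222,508),(292,103),(228,200),(280,216),(190,270),(250,290)],290,130,4,4)
sp=px([(172,190),(405,285),(485,183),(257,95),(550,262),(548,297)],170,130,4,4)
def r(q):
    c=q[4];h=q[5]
    t=[[c+.07,.045,.012],[c+.07,-.045,.012],[c-.07,-.045,.012],[c-.07,.045,.012],[-.123,h,.05],[-.123,-h,.05],[.06,0,q[6]]]
    s=[[c+.07,.045,.012],[c-.07,.045,.012],[c-.07,-.045,.012],[.06,0,q[6]],[-.125,h+.005,.052],[-.125,h+.005,.028]]
    return np.r_[proj(T,world(q,t))-tp[:7],proj(S,world(q,s))-sp].ravel()
b=least_squares(r,[.7,-.1,0,-.35,0,.035,.055],loss="soft_l1",x_scale=.01);q=b.x;print("pliers",q.round(4),q[3]*57.3);print(r(q).reshape(-1,2).round(1))
print("nest top px",proj(T,world(q,[[0,0,.02],[.0168,0,.031],[-.0168,0,.031]])),tp[7:])
print("nest side px",proj(S,world(q,[[0,0,.02],[.0168,0,.031],[-.0168,0,.031]])))
print("grips",world(q,[[-.09,.034,.04],[-.09,-.034,.04],[0,0,.02]]))
E
```

```text
cam [0.48531261 0.50661592 0.54976121]
cam [0.40194491 0.0673937  0.69805218]
conn [ 0.5367582   0.24919909 -0.00093278  0.52350898] 29.997064373745282
[[-0.2 -0.9]
 [ 0.3 -0.5]
 [-0.   0.4]
 [-0.  -0. ]
 [ 0.  -0.2]
 [-0.2  1.7]
 [ 0.7  0.4]
 [-1.  -0.8]
 [ 0.4  0.9]
 [ 0.3 -0.5]
 [ 0.5 -0.1]]
pliers [ 5.991e-01 -7.360e-02  2.000e-04 -3.966e-01  1.750e-02  3.080e-02
  5.290e-02] -22.727741448935873
[[-1.  -0.6]
 [ 0.3 -0.3]
 [ 2.   1.3]
 [-0.7  0.4]
 [ 1.2  0.1]
 [-0.3 -0.2]
 [-0.   0.2]
 [-0.5 -0.4]
 [-0.5 -0.1]
 [ 1.7 -1.6]
 [-0.2 -0.1]
 [-0.1  1.3]
 [-0.3  1.6]]
nest top px [[348.29886822 190.27408706]
 [352.43820535 180.41758022]
 [346.40386078 196.8213393 ]] [[346.625 179.625]
 [359.625 183.625]
 [337.125 197.125]
 [352.125 202.125]]
nest side px [[259.45242881 175.13825915]
 [252.21420485 168.36068566]
 [266.37290271 173.81831288]]
grips [[ 0.52925591 -0.00748345  0.04016991]
 [ 0.50298576 -0.0702041   0.04016991]
 [ 0.59913346 -0.07361309  0.02016991]]
```

```bash
cat >> h.py <<'E'
def plan(target,yaw_deg,rowmm=50):
    """remaining shift in present tool axes (cm) and turn wz/tilt (rad)"""
    from workcell import monitor
    from scipy.spatial.transform import Rotation as Ro
    s=monitor.observe(); R=Ro.from_euler("xyz",s["tool_rot"])
    d=R.inv().apply(np.array(target)-s["position"])*100
    w=(R.inv()*Ro.from_euler("xyz",[np.pi,0,np.radians(yaw_deg)])).as_rotvec()
    print("clock",round(s["clock"],2),"pos",s["position"].round(4),"rot",s["tool_rot"].round(3),"d cm",d.round(2),"w",w.round(3),
     "rows",round(np.linalg.norm(d)*10/rowmm,1),"F",s["force"].round(1),"w mm",round(s["grip_width"]*1e3,1),"ff",round(s["finger_force"],1),"q7",s["qpos"][6].round(2))
E
python3 -c "
from h import *
plan([.5367,.2492,.14],120)"
```

```text
clock 0.9 pos [0.1744 0.6002 0.2313] rot [-3.142 -0.     2.859] d cm [-44.59 -23.59   9.13] w [-0.    -0.     0.764] rows 10.3 F [0.  0.4 0.1] w mm 85.3 ff 0.0 q7 -0.11
```

```bash
python3 -m handwheel '[{"dx":-3.7,"dy":-1.95,"dz":0.7},{"dx":-3.7,"dy":-1.95,"dz":0.7},{"dx":-3.7,"dy":-1.95,"dz":0.7},{"dx":-3.7,"dy":-1.95,"dz":0.7},{"dx":-3.7,"dy":-1.95,"dz":0.7},{"dx":-3.7,"dy":-1.95,"dz":0.7},{"dx":-3.7,"dy":-1.95,"dz":0.7},{"dx":-3.7,"dy":-1.95,"dz":0.7}]'; python3 -m handwheel '[{"dx":-3.7,"dy":-1.95,"dz":0.7},{"dx":-3.7,"dy":-1.95,"dz":0.7},{"dx":-3.7,"dy":-1.95,"dz":0.7},{"wz":0.153},{"wz":0.153},{"wz":0.153},{"wz":0.153},{"wz":0.153}]';python3 -m handwheel '[{}]'; python3 -c "
from h import *
plan([.5367,.2492,.14],120)
plan([.5367,.2492,.04],120)"
```

```text
clock 0.9 pos [0.1744 0.6002 0.2313] rot [-3.142 -0.     2.859] d cm [-44.59 -23.59   9.13] w [-0.    -0.     0.764] rows 10.3 F [0.  0.4 0.1] w mm 85.3 ff 0.0 q7 -0.11
clock 0.9 pos [0.1744 0.6002 0.2313] rot [-3.142 -0.     2.859] d cm [-44.59 -23.59  19.13] w [-0.    -0.     0.764] rows 10.8 F [0.  0.4 0.1] w mm 85.3 ff 0.0 q7 -0.11schema error: expected keys dx, dy, dz, wx, wy, wz, claw
schema error: expected keys dx, dy, dz, wx, wy, wz, claw
schema error: expected keys dx, dy, dz, wx, wy, wz, claw
```

```bash
python3 -m handwheel '[{"dx":-3.7,"dy":-1.95,"dz":0.7,"wx":0,"wy":0,"wz":0,"claw":100},{"dx":-3.7,"dy":-1.95,"dz":0.7,"wx":0,"wy":0,"wz":0,"claw":100},{"dx":-3.7,"dy":-1.95,"dz":0.7,"wx":0,"wy":0,"wz":0,"claw":100},{"dx":-3.7,"dy":-1.95,"dz":0.7,"wx":0,"wy":0,"wz":0,"claw":100},{"dx":-3.7,"dy":-1.95,"dz":0.7,"wx":0,"wy":0,"wz":0,"claw":100},{"dx":-3.7,"dy":-1.95,"dz":0.7,"wx":0,"wy":0,"wz":0,"claw":100},{"dx":-3.7,"dy":-1.95,"dz":0.7,"wx":0,"wy":0,"wz":0,"claw":100},{"dx":-3.7,"dy":-1.95,"dz":0.7,"wx":0,"wy":0,"wz":0,"claw":100}]'; python3 -m handwheel '[{"dx":-3.7,"dy":-1.95,"dz":0.7,"wx":0,"wy":0,"wz":0,"claw":100},{"dx":-3.7,"dy":-1.95,"dz":0.7,"wx":0,"wy":0,"wz":0,"claw":100},{"dx":-3.7,"dy":-1.95,"dz":0.7,"wx":0,"wy":0,"wz":0,"claw":100},{"dx":0,"dy":0,"dz":0,"wx":0,"wy":0,"wz":0.153,"claw":100},{"dx":0,"dy":0,"dz":0,"wx":0,"wy":0,"wz":0.153,"claw":100},{"dx":0,"dy":0,"dz":0,"wx":0,"wy":0,"wz":0.153,"claw":100},{"dx":0,"dy":0,"dz":0,"wx":0,"wy":0,"wz":0.153,"claw":100},{"dx":0,"dy":0,"dz":0,"wx":0,"wy":0,"wz":0.153,"claw":100}]'; python3 -c "
from h import *
plan([.5367,.2492,.14],120)
plan([.5367,.2492,.04],120)"
```

```text
clock: 1.9
position: [0.4161, 0.3668, 0.1752]
tool_rot: [3.141, 0.0, 2.859]
force: [0.5, 0.9, -0.4]
grip_width: 0.0856
finger_force: 0.0
clock: 2.9
position: [0.5054, 0.2807, 0.1543]
tool_rot: [3.141, -0.0, 2.089]
force: [-0.5, 0.6, -0.3]
grip_width: 0.0856
finger_force: 0.0
clock 2.9 pos [0.5054 0.2807 0.1543] rot [ 3.141 -0.     2.089] d cm [-4.28  1.16  1.43] w [ 0.    -0.    -0.006] rows 0.9 F [-0.5  0.6 -0.3] w mm 85.6 ff 0.0 q7 0.05
clock 2.9 pos [0.5054 0.2807 0.1543] rot [ 3.141 -0.     2.089] d cm [-4.28  1.16 11.43] w [ 0.    -0.    -0.006] rows 2.5 F [-0.5  0.6 -0.3] w mm 85.6 ff 0.0 q7 0.05
```

```bash
python3 -m handwheel '[{"dx":-2.14,"dy":0.58,"dz":0,"wx":0,"wy":0,"wz":0,"claw":100},{"dx":-2.14,"dy":0.58,"dz":0,"wx":0,"wy":0,"wz":0,"claw":100},{"dx":0,"dy":0,"dz":3,"wx":0,"wy":0,"wz":0,"claw":100},{"dx":0,"dy":0,"dz":3,"wx":0,"wy":0,"wz":0,"claw":100},{"dx":0,"dy":0,"dz":3,"wx":0,"wy":0,"wz":0,"claw":100},{"dx":0,"dy":0,"dz":2.4,"wx":0,"wy":0,"wz":0,"claw":100},{"dx":0,"dy":0,"dz":0,"wx":0,"wy":0,"wz":0,"claw":100},{"dx":0,"dy":0,"dz":0,"wx":0,"wy":0,"wz":0,"claw":100}]' 20; python3 - <<'E'
from h import *
from workcell import optics
plan([.5367,.2492,.04],120)
ims=[]
for c,x,y in(("side",200,240),("top",110,170)):
    f=optics.grab_frame(c);im=f["frame"]
    ims.append(cv2.resize(im[y:y+120,x:x+100],(400,480),interpolation=cv2.INTER_CUBIC))
cv2.imwrite("pics/d.png",np.hstack(ims))
E
```

```text
clock: 3.9
position: [0.5373, 0.2494, 0.0412]
tool_rot: [3.141, 0.0, 2.094]
force: [0.4, 0.2, 0.3]
grip_width: 0.0855
finger_force: 0.0
clock 3.9 pos [0.5373 0.2494 0.0412] rot [3.141 0.    2.094] d cm [ 0.01 -0.06  0.12] w [ 0.001  0.    -0.001] rows 0.0 F [0.4 0.2 0.3] w mm 85.5 ff 0.0 q7 0.17
```

View pics/d.png

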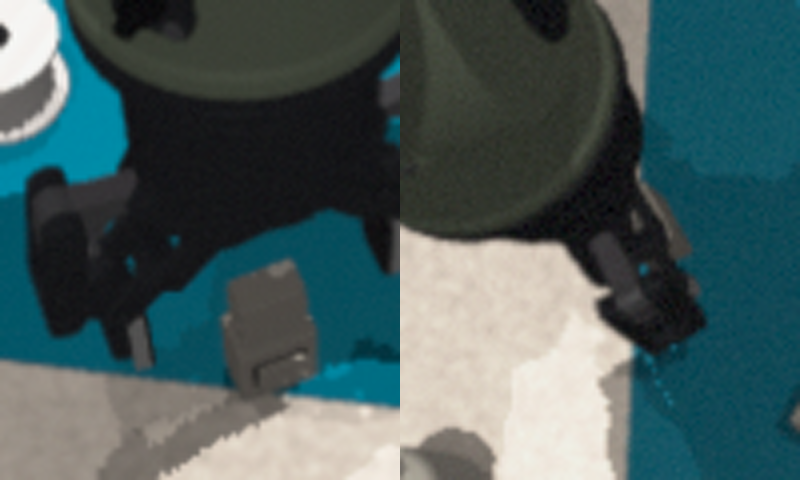

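```bash
python3 - <<'E'
from h import *
S=np.load("pics/side0.npz")
for z in(.041,.054):
  for k in(-.043,.043):
    for x in (-.011,.011):
      p=proj(S,world([.5373,.2494,0,np.radians(30)],[[k,x,z]]))[0]; print(z,k,x,(p-[200,240])*4)
E
```

```text
0.041 -0.043 -0.011 [361.7825471  246.99454747]
0.041 -0.043 0.011 [386.61351729 296.70187334]
0.041 0.043 -0.011 [140.4438243  330.42695442]
0.041 0.043 0.011 [160.8788686  384.11751813]
0.054 -0.043 -0.011 [362.48756946 228.96810636]
0.054 -0.043 0.011 [387.78371906 279.16108613]
0.054 0.043 -0.011 [137.14055875 313.25113308]
0.054 0.043 0.011 [157.8646955  367.55503536]
```

The side view shows the connector centred between the fingers at about (267,320). The open pad tip at crop (150,368) matches z ≈ 0.054, so the TCP marks where the tips are when shut. I'll close now.

```bash
python3 -m handwheel '[{"dx":0,"dy":0,"dz":0,"wx":0,"wy":0,"wz":0,"claw":15},{"dx":0,"dy":0,"dz":0,"wx":0,"wy":0,"wz":0,"claw":15},{"dx":0,"dy":0,"dz":0,"wx":0,"wy":0,"wz":0,"claw":15},{"dx":0,"dy":0,"dz":0,"wx":0,"wy":0,"wz":0,"claw":15},{"dx":0,"dy":0,"dz":0,"wx":0,"wy":0,"wz":0,"claw":15},{"dx":0,"dy":0,"dz":0,"wx":0,"wy":0,"wz":0,"claw":15},{"dx":0,"dy":0,"dz":0,"wx":0,"wy":0,"wz":0,"claw":15},{"dx":0,"dy":0,"dz":0,"wx":0,"wy":0,"wz":0,"claw":15}]' 30
```

```text
clock: 5.0
position: [0.5369, 0.2493, 0.0404]
tool_rot: [3.141, -0.0, 2.094]
force: [-0.8, 0.0, 5.3]
grip_width: 0.0235
finger_force: 35.1
```

```bash
python3 -m handwheel '[{"dx":0,"dy":0,"dz":-1,"wx":0,"wy":0,"wz":0,"claw":15},{"dx":0,"dy":0,"dz":-3,"wx":0,"wy":0,"wz":0,"claw":15},{"dx":0,"dy":0,"dz":-4,"wx":0,"wy":0,"wz":0,"claw":15},{"dx":0,"dy":0,"dz":-4,"wx":0,"wy":0,"wz":0,"claw":15},{"dx":0,"dy":0,"dz":0,"wx":0,"wy":0,"wz":0,"claw":15}]'; python3 -c "
from h import *
plan([.5991,-.0736,.14],67.3)"
```

```text
clock: 5.62
position: [0.5381, 0.2499, 0.1635]
tool_rot: [3.137, -0.0, 2.094]
force: [-0.2, 0.3, -1.6]
grip_width: 0.0236
finger_force: 34.5
clock 5.62 pos [0.5381 0.2499 0.1635] rot [ 3.137 -0.     2.094] d cm [-31.07 -10.88   2.29] w [ 0.004 -0.002  0.919] rows 6.6 F [-0.2  0.3 -1.6] w mm 23.6 ff 34.5 q7 0.13
```

```bash
python3 -m handwheel '[{"dx":-3.88,"dy":-1.36,"dz":0.28,"wx":0,"wy":0,"wz":0,"claw":15},{"dx":-3.88,"dy":-1.36,"dz":0.28,"wx":0,"wy":0,"wz":0,"claw":15},{"dx":-3.88,"dy":-1.36,"dz":0.28,"wx":0,"wy":0,"wz":0,"claw":15},{"dx":-3.88,"dy":-1.36,"dz":0.28,"wx":0,"wy":0,"wz":0,"claw":15},{"dx":-3.88,"dy":-1.36,"dz":0.28,"wx":0,"wy":0,"wz":0,"claw":15},{"dx":-3.88,"dy":-1.36,"dz":0.28,"wx":0,"wy":0,"wz":0,"claw":15},{"dx":-3.88,"dy":-1.36,"dz":0.28,"wx":0,"wy":0,"wz":0,"claw":15},{"dx":-3.88,"dy":-1.36,"dz":0.28,"wx":0,"wy":0,"wz":0,"claw":15}]';python3 -m handwheel '[{"dx":0,"dy":0,"dz":0,"wx":0,"wy":0,"wz":0.153,"claw":15},{"dx":0,"dy":0,"dz":0,"wx":0,"wy":0,"wz":0.153,"claw":15},{"dx":0,"dy":0,"dz":0,"wx":0,"wy":0,"wz":0.153,"claw":15},{"dx":0,"dy":0,"dz":0,"wx":0,"wy":0,"wz":0.153,"claw":15},{"dx":0,"dy":0,"dz":0,"wx":0,"wy":0,"wz":0.153,"claw":15},{"dx":0,"dy":0,"dz":0,"wx":0,"wy":0,"wz":0.153,"claw":15},{"dx":0,"dy":0,"dz":0,"wx":0,"wy":0,"wz":0,"claw":15}]'; python3 - <<'E'
from h import *
from workcell import optics
plan([.5991,-.0736,.14],67.3)
S=optics.grab_frame("side");T=optics.grab_frame("top")
np.savez("pics/side1.npz",**S);np.savez("pics/top1.npz",**T)
ims=[cv2.resize(f["frame"][y:y+120,x:x+100],(400,480),interpolation=cv2.INTER_CUBIC) for f,x,y in((S,210,90),(T,300,130))]
cv2.imwrite("pics/e.png",np.hstack(ims))
E
```

```text
clock: 6.62
position: [0.5973, -0.0752, 0.1372]
tool_rot: [-3.141, -0.001, 2.094]
force: [-0.6, 0.9, -1.0]
grip_width: 0.0235
finger_force: 34.5
clock: 7.5
position: [0.5972, -0.0737, 0.1372]
tool_rot: [-3.141, 0.001, 1.177]
force: [0.0, -0.0, 0.0]
grip_width: 0.023
finger_force: 34.5
clock 7.5 pos [ 0.5972 -0.0737  0.1372] rot [-3.141e+00  1.000e-03  1.177e+00] d cm [ 0.09  0.17 -0.28] w [-0.001  0.001  0.002] rows 0.1 F [ 0. -0.  0.] w mm 23.0 ff 34.5 q7 -0.04
```

View pics/e.png

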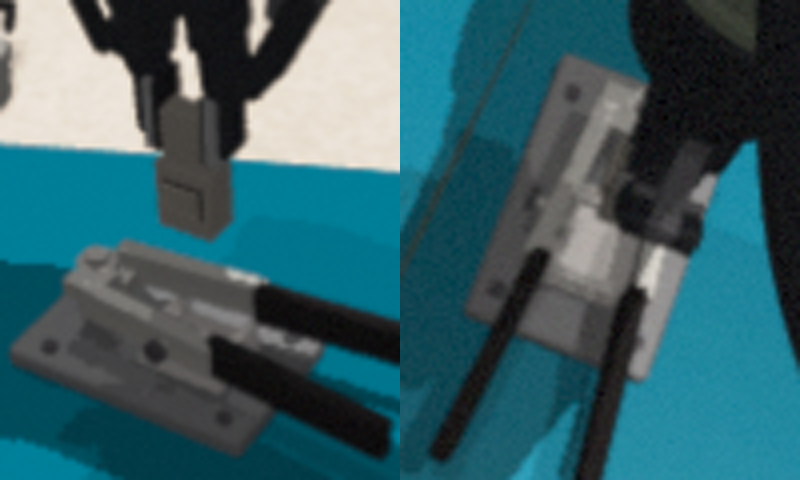

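```bash
python3 - <<'E'
from h import *
S=np.load("pics/side1.npz");T=np.load("pics/top1.npz")
z=.1372-.0404
L=np.array([[.015,.010,0],[-.015,.010,0],[-.015,-.010,0]])
print(((proj(S,world([.5972,-.0737,z,1.177-np.pi/2],L))-[210,90])*4).round(1))
# pliers refit: plate, nest walls
q=[.5991,-.0736,.0002,-.3966]
pl=lambda q,c=.0175:world(q,[[c+.07,.045,.012],[c-.07,.045,.012],[c-.07,-.045,.012],[.06,0,.053]])
print(((proj(S,pl(q))-[210,90])*4).round(1)); print(((proj(T,pl(q))-[300,130])*4).round(1))
E
```

```text
[[157.5 221.9]
 [211.7 241.3]
 [233.6 218.4]]
[[  8.5 346.9]
 [241.7 443. ]
 [330.3 335.1]
 [ 94.9 253. ]]
[[161.6  51.1]
 [ 60.7 312.3]
 [244.5 383.7]
 [250.5 102.1]]
```

```bash
python3 - <<'E'
from h import *
S=np.load("pics/side0.npz");T=np.load("pics/top0.npz")
q=[.5991,-.0736,.0002,-.3966]
ims=[]
for f,x,y in((S,225,145),(T,320,160)):
    im=cv2.resize(f["frame"][y:y+60,x:x+60],(480,480)[:2],interpolation=cv2.INTER_CUBIC)
    im=cv2.resize(im,(400,400))
    k=400/60
    im=cv2.convertScaleAbs(im,alpha=1.3) if f is S else im
    for sx,col in((-.0168,(0,0,255)),(.0168,(0,255,0))):
        for zz in(.02,.031):
            p=((proj(f,world(q,[[sx,-.012,zz],[sx,.012,zz]]))-[x,y]+.5)*k).astype(int)
            cv2.line(im,tuple(map(int,p[0])),tuple(map(int,p[1])),col,1)
    raw=cv2.resize(f["frame"][y:y+60,x:x+60],(400,400),interpolation=cv2.INTER_CUBIC)
    ims.append(np.vstack([raw[60:360],im[60:360]]))
cv2.imwrite("pics/g.png",np.hstack(ims))
E
```

```text
(no output)
```

View pics/g.png

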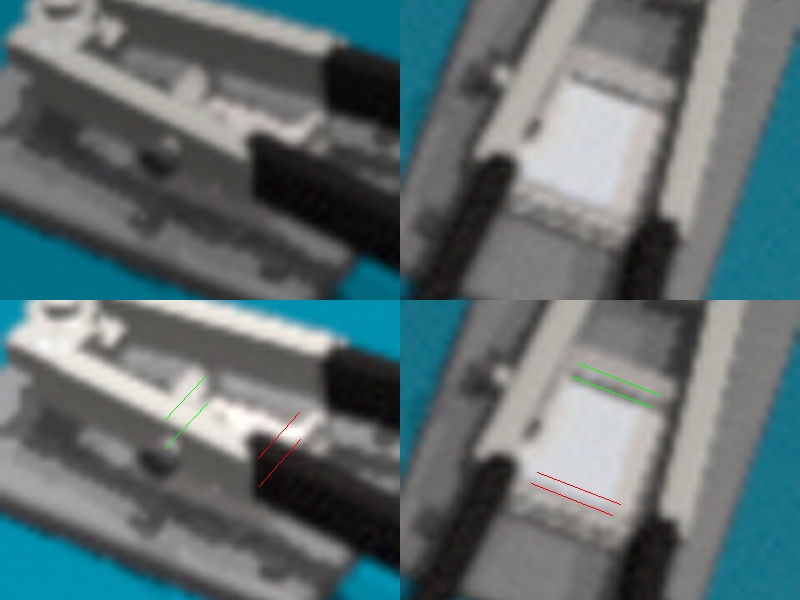

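```bash
python3 -c "
from h import *
plan([.5972,-.0782,.077],67.3)"
```

```text
clock 7.6 pos [ 0.5973 -0.0738  0.1375] rot [-3.141  0.     1.18 ] d cm [-0.41  0.16  6.05] w [-0.001  0.     0.005] rows 1.2 F [-0.4  0.4 -0.9] w mm 23.3 ff 34.5 q7 -0.03
```

```bash
python3 -m handwheel '[{"dx":-0.41,"dy":0.16,"dz":0,"wx":0,"wy":0,"wz":0.005,"claw":15},{"dx":0,"dy":0,"dz":2,"wx":0,"wy":0,"wz":0,"claw":15},{"dx":0,"dy":0,"dz":1.5,"wx":0,"wy":0,"wz":0,"claw":15},{"dx":0,"dy":0,"dz":1.3,"wx":0,"wy":0,"wz":0,"claw":15},{"dx":0,"dy":0,"dz":0.6,"wx":0,"wy":0,"wz":0,"claw":15},{"dx":0,"dy":0,"dz":0.65,"wx":0,"wy":0,"wz":0,"claw":15},{"dx":0,"dy":0,"dz":0,"wx":0,"wy":0,"wz":0,"claw":15}]'; python3 - <<'E'
from h import *
from workcell import optics
plan([.5972,-.0782,.0604],67.3)
S=optics.grab_frame("side");T=optics.grab_frame("top")
ims=[cv2.resize(f["frame"][y:y+60,x:x+50],(400,480),interpolation=cv2.INTER_CUBIC) for f,x,y in((S,235,130),(T,325,155))]
cv2.imwrite("pics/i.png",np.hstack(ims))
E
```

```text
clock: 8.48
position: [0.5974, -0.0783, 0.0772]
tool_rot: [-3.141, 0.0, 1.171]
force: [0.1, -0.9, -0.5]
grip_width: 0.023
finger_force: 34.5
clock 8.47 pos [ 0.5974 -0.0783  0.0772] rot [-3.141  0.     1.171] d cm [ 0.   -0.02  1.68] w [-0.     0.    -0.004] rows 0.3 F [ 0.1 -0.9 -0.5] w mm 23.0 ff 34.5 q7 0.0
```

View pics/i.png

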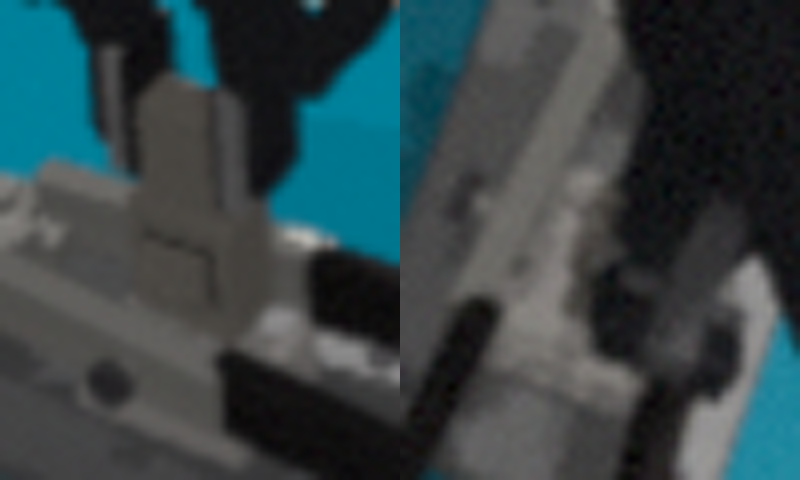

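The connector hangs between the jaws with no contact force, and the near wall's lip is just right of it at side crop (280,330). I'll lower it slowly.

```bash
python3 -m handwheel '[{"dx":0,"dy":0,"dz":0.3,"wx":0,"wy":0,"wz":0,"claw":15},{"dx":0,"dy":0,"dz":0.3,"wx":0,"wy":0,"wz":0,"claw":15}]'; python3 -m handwheel '[{"dx":0,"dy":0,"dz":0.3,"wx":0,"wy":0,"wz":0,"claw":15}]'; python3 -m handwheel '[{"dx":0,"dy":0,"dz":0.2,"wx":0,"wy":0,"wz":0,"claw":15},{"dx":0,"dy":0,"dz":0,"wx":0,"wy":0,"wz":0,"claw":15}]'
```

```text
clock: 8.82
position: [0.5976, -0.0783, 0.0714]
tool_rot: [3.141, -0.0, 1.171]
force: [-0.4, 0.0, -1.5]
grip_width: 0.0234
finger_force: 34.5
clock: 8.95
position: [0.5975, -0.0784, 0.0682]
tool_rot: [-3.142, 0.0, 1.171]
force: [0.6, -0.5, -1.0]
grip_width: 0.0233
finger_force: 34.5
clock: 9.2
position: [0.5974, -0.0784, 0.0662]
tool_rot: [-3.141, 0.0, 1.171]
force: [-0.2, -0.1, -0.6]
grip_width: 0.0235
finger_force: 34.5
```

Bottom at about 26 mm and inside the lips, still with no force.

```bash
python3 -m handwheel '[{"dx":0,"dy":0,"dz":0.2,"wx":0,"wy":0,"wz":0,"claw":15},{"dx":0,"dy":0,"dz":0,"wx":0,"wy":0,"wz":0,"claw":15}]'; python3 -m handwheel '[{"dx":0,"dy":0,"dz":0.2,"wx":0,"wy":0,"wz":0,"claw":15},{"dx":0,"dy":0,"dz":0,"wx":0,"wy":0,"wz":0,"claw":15}]'; python3 -m handwheel '[{"dx":0,"dy":0,"dz":0.1,"wx":0,"wy":0,"wz":0,"claw":15},{"dx":0,"dy":0,"dz":0,"wx":0,"wy":0,"wz":0,"claw":15}]'
```

```text
clock: 9.45
position: [0.5974, -0.0784, 0.0643]
tool_rot: [-3.141, 0.0, 1.171]
force: [0.8, 0.1, -0.8]
grip_width: 0.0234
finger_force: 34.5
clock: 9.7
position: [0.5974, -0.0783, 0.0623]
tool_rot: [-3.141, 0.0, 1.171]
force: [0.1, 0.4, -0.9]
grip_width: 0.0235
finger_force: 34.5
clock: 9.95
position: [0.5974, -0.0783, 0.0613]
tool_rot: [-3.142, 0.0, 1.171]
force: [-0.1, 0.7, -1.7]
grip_width: 0.023
finger_force: 34.5
```

```bash
python3 -m handwheel '[{"dx":0,"dy":0,"dz":0.1,"wx":0,"wy":0,"wz":0,"claw":15},{"dx":0,"dy":0,"dz":0,"wx":0,"wy":0,"wz":0,"claw":15}]'; python3 -m handwheel '[{"dx":0,"dy":0,"dz":0.05,"wx":0,"wy":0,"wz":0,"claw":15},{"dx":0,"dy":0,"dz":0,"wx":0,"wy":0,"wz":0,"claw":15}]'
```

```text
clock: 10.2
position: [0.5975, -0.0783, 0.0605]
tool_rot: [3.142, -0.0, 1.171]
force: [-0.1, -0.3, -0.3]
grip_width: 0.0233
finger_force: 34.5
clock: 10.45
position: [0.5976, -0.0783, 0.0604]
tool_rot: [3.141, -0.0, 1.171]
force: [-2.9, 0.8, 8.9]
grip_width: 0.0236
finger_force: 35.7
```

```bash
python3 -m handwheel '[{"dx":0,"dy":0,"dz":-0.05,"wx":0,"wy":0,"wz":0,"claw":32},{"dx":0,"dy":0,"dz":0,"wx":0,"wy":0,"wz":0,"claw":40},{"dx":0,"dy":0,"dz":0,"wx":0,"wy":0,"wz":0,"claw":50},{"dx":0,"dy":0,"dz":0,"wx":0,"wy":0,"wz":0,"claw":50},{"dx":0,"dy":0,"dz":-1.5,"wx":0,"wy":0,"wz":0,"claw":50},{"dx":0,"dy":0,"dz":-3,"wx":0,"wy":0,"wz":0,"claw":50},{"dx":0,"dy":0,"dz":-4,"wx":0,"wy":0,"wz":0,"claw":50},{"dx":0,"dy":0,"dz":0,"wx":0,"wy":0,"wz":0,"claw":50}]' 20; python3 -c "
from h import *
plan(world([.5991,-.0736,.0,-.3966],[-.09,0,.14])[0],157.3)"
```

```text
clock: 11.45
position: [0.599, -0.0787, 0.149]
tool_rot: [3.137, -0.002, 1.171]
force: [-0.6, -0.3, 0.0]
grip_width: 0.0428
finger_force: 0.0
clock 11.45 pos [ 0.599  -0.0787  0.149 ] rot [ 3.137e+00 -2.000e-03  1.171e+00] d cm [ 0.44 -9.19  0.86] w [ 0.005  0.002 -1.575] rows 1.8 F [-0.6 -0.3  0. ] w mm 42.8 ff 0.0 q7 -0.04
```

```bash
python3 -m handwheel '[{"dx":0.22,"dy":-4.6,"dz":0.4,"wx":0,"wy":0,"wz":0,"claw":100},{"dx":0.22,"dy":-4.6,"dz":0.4,"wx":0,"wy":0,"wz":0,"claw":100},{"dx":0,"dy":0,"dz":0,"wx":0,"wy":0,"wz":-0.175,"claw":100},{"dx":0,"dy":0,"dz":0,"wx":0,"wy":0,"wz":-0.175,"claw":100},{"dx":0,"dy":0,"dz":0,"wx":0,"wy":0,"wz":-0.175,"claw":100},{"dx":0,"dy":0,"dz":0,"wx":0,"wy":0,"wz":-0.175,"claw":100},{"dx":0,"dy":0,"dz":0,"wx":0,"wy":0,"wz":-0.175,"claw":100},{"dx":0,"dy":0,"dz":0,"wx":0,"wy":0,"wz":-0.175,"claw":100}]'; python3 -m handwheel '[{"dx":0,"dy":0,"dz":0,"wx":0,"wy":0,"wz":-0.175,"claw":100},{"dx":0,"dy":0,"dz":0,"wx":0,"wy":0,"wz":-0.175,"claw":100},{"dx":0,"dy":0,"dz":0,"wx":0,"wy":0,"wz":-0.175,"claw":100},{"dx":0,"dy":0,"dz":0,"wx":0,"wy":0,"wz":0,"claw":100}]'; python3 - <<'E'
from h import *
plan(world([.5991,-.0736,.0,-.3966],[-.09,0,.07])[0],157.3)
from workcell import optics
S=optics.grab_frame("side");T=optics.grab_frame("top");np.savez("pics/side2.npz",**S)
ims=[cv2.resize(f["frame"][y:y+120,x:x+100],(400,480),interpolation=cv2.INTER_CUBIC) for f,x,y in((S,220,100),(T,290,140))]
cv2.imwrite("pics/j.png",np.hstack(ims))
q=[.5991,-.0736,0,-.3966]
print(((proj(S,world(q,[[-.09,.034,.052],[-.09,-.034,.052],[-.09,.034,.04],[-.125,.036,.052]]))-[220,100])*4).round())
E
```

```text
clock: 12.45
position: [0.5143, -0.0386, 0.1376]
tool_rot: [-3.141, 0.0, 2.226]
force: [-1.1, 0.5, -0.3]
grip_width: 0.0852
finger_force: 0.0
clock: 12.95
position: [0.5144, -0.0387, 0.1376]
tool_rot: [3.141, -0.0, 2.744]
force: [-0.2, -0.5, -1.3]
grip_width: 0.0856
finger_force: 0.0
clock 12.95 pos [ 0.5144 -0.0387  0.1376] rot [ 3.141 -0.     2.744] d cm [-0.16  0.06  6.76] w [ 0.    -0.    -0.001] rows 1.4 F [-0.2 -0.5 -1.3] w mm 85.6 ff 0.0 q7 1.17
[[282. 357.]
 [349. 273.]
 [282. 375.]
 [348. 386.]]
```

View pics/j.png

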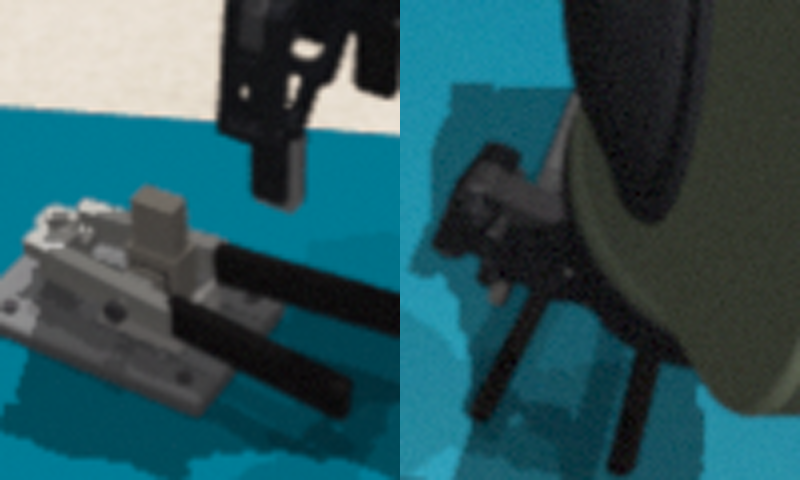

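The connector stands upright in the nest. The left handle's end at side crop (350,382) matches its predicted (348,386), so I'll lower the fingers around the handles.

```bash
python3 -m handwheel '[{"dx":-0.16,"dy":0.06,"dz":2,"wx":0,"wy":0,"wz":0,"claw":100},{"dx":0,"dy":0,"dz":3,"wx":0,"wy":0,"wz":0,"claw":100},{"dx":0,"dy":0,"dz":2.5,"wx":0,"wy":0,"wz":0,"claw":100},{"dx":0,"dy":0,"dz":1,"wx":0,"wy":0,"wz":0,"claw":100},{"dx":0,"dy":0,"dz":1,"wx":0,"wy":0,"wz":0,"claw":100}]'; python3 -m handwheel '[{"dx":0,"dy":0,"dz":1,"wx":0,"wy":0,"wz":0,"claw":100},{"dx":0,"dy":0,"dz":1,"wx":0,"wy":0,"wz":0,"claw":100},{"dx":0,"dy":0,"dz":0.4,"wx":0,"wy":0,"wz":0,"claw":100},{"dx":0,"dy":0,"dz":0,"wx":0,"wy":0,"wz":0,"claw":100}]'; python3 -c "
from h import *
plan(world([.5991,-.0736,.0,-.3966],[-.09,0,.018])[0],157.3)"
```

```text
clock: 13.68
position: [0.5164, -0.0385, 0.0424]
tool_rot: [-3.142, 0.0, 2.744]
force: [0.4, -0.5, 0.3]
grip_width: 0.0855
finger_force: 0.0
clock: 14.18
position: [0.5161, -0.0385, 0.0183]
tool_rot: [-3.141, -0.0, 2.746]
force: [-0.7, -0.2, 0.3]
grip_width: 0.0852
finger_force: 0.0
clock 14.18 pos [ 0.5161 -0.0385  0.0183] rot [-3.141 -0.     2.746] d cm [-0.01 -0.03  0.03] w [-0. -0.  0.] rows 0.0 F [-0.7 -0.2  0.3] w mm 85.2 ff 0.0 q7 1.17
```

```bash
python3 -m handwheel '[{"dx":0,"dy":0,"dz":0,"wx":0,"wy":0,"wz":0,"claw":85},{"dx":0,"dy":0,"dz":0,"wx":0,"wy":0,"wz":0,"claw":85},{"dx":0,"dy":0,"dz":0,"wx":0,"wy":0,"wz":0,"claw":85}]' 20; for i in 1; do :; done; python3 -m handwheel '[{"dx":0,"dy":0,"dz":0,"wx":0,"wy":0,"wz":0,"claw":78},{"dx":0,"dy":0,"dz":0,"wx":0,"wy":0,"wz":0,"claw":78}]';python3 -m handwheel '[{"dx":0,"dy":0,"dz":0,"wx":0,"wy":0,"wz":0,"claw":72},{"dx":0,"dy":0,"dz":0,"wx":0,"wy":0,"wz":0,"claw":72}]';python3 -m handwheel '[{"dx":0,"dy":0,"dz":0,"wx":0,"wy":0,"wz":0,"claw":68},{"dx":0,"dy":0,"dz":0,"wx":0,"wy":0,"wz":0,"claw":68}]'
```

```text
clock: 14.55
position: [0.5163, -0.0385, 0.0186]
tool_rot: [3.141, 0.0, 2.746]
force: [0.2, 0.4, 0.3]
grip_width: 0.0726
finger_force: 0.0
clock: 14.8
position: [0.5163, -0.0385, 0.0185]
tool_rot: [3.142, 0.0, 2.746]
force: [-0.1, -1.2, 3.2]
grip_width: 0.0667
finger_force: 2.0
clock: 15.05
position: [0.5162, -0.0385, 0.0184]
tool_rot: [3.142, 0.0, 2.746]
force: [-0.7, 0.9, 3.3]
grip_width: 0.0617
finger_force: 2.1
clock: 15.3
position: [0.5162, -0.0385, 0.0184]
tool_rot: [3.142, -0.0, 2.746]
force: [-0.5, 0.3, 3.2]
grip_width: 0.0584
finger_force: 2.2
```

```bash
python3 -m handwheel '[{"dx":0,"dy":0,"dz":0,"wx":0,"wy":0,"wz":0,"claw":66},{"dx":0,"dy":0,"dz":0,"wx":0,"wy":0,"wz":0,"claw":66}]' | tail -2;python3 -m handwheel '[{"dx":0,"dy":0,"dz":0,"wx":0,"wy":0,"wz":0,"claw":65},{"dx":0,"dy":0,"dz":0,"wx":0,"wy":0,"wz":0,"claw":65}]'| tail -2;python3 -m handwheel '[{"dx":0,"dy":0,"dz":0,"wx":0,"wy":0,"wz":0,"claw":64},{"dx":0,"dy":0,"dz":0,"wx":0,"wy":0,"wz":0,"claw":64}]'| tail -2;python3 -m handwheel '[{"dx":0,"dy":0,"dz":0,"wx":0,"wy":0,"wz":0,"claw":63},{"dx":0,"dy":0,"dz":0,"wx":0,"wy":0,"wz":0,"claw":63}]'| tail -2
```

```text
grip_width: 0.0564
finger_force: 2.3
grip_width: 0.0558
finger_force: 2.3
grip_width: 0.0547
finger_force: 2.4
grip_width: 0.0541
finger_force: 2.5
```

```bash
python3 -m handwheel '[{"dx":0,"dy":0,"dz":0,"wx":0,"wy":0,"wz":0,"claw":62},{"dx":0,"dy":0,"dz":0,"wx":0,"wy":0,"wz":0,"claw":62}]'| tail -2
```

```text
grip_width: 0.0528
finger_force: 2.5
```

```bash
python3 -m handwheel '[{"dx":0,"dy":0,"dz":0,"wx":0,"wy":0,"wz":0,"claw":61},{"dx":0,"dy":0,"dz":0,"wx":0,"wy":0,"wz":0,"claw":61}]'| tail -2;python3 -m handwheel '[{"dx":0,"dy":0,"dz":0,"wx":0,"wy":0,"wz":0,"claw":60},{"dx":0,"dy":0,"dz":0,"wx":0,"wy":0,"wz":0,"claw":60}]'| tail -2
```

```text
grip_width: 0.0521
finger_force: 2.5
grip_width: 0.0511
finger_force: 2.6
```

```bash
python3 -m handwheel '[{"dx":0,"dy":0,"dz":0,"wx":0,"wy":0,"wz":0,"claw":59},{"dx":0,"dy":0,"dz":0,"wx":0,"wy":0,"wz":0,"claw":59}]'| tail -2;python3 -m handwheel '[{"dx":0,"dy":0,"dz":0,"wx":0,"wy":0,"wz":0,"claw":58},{"dx":0,"dy":0,"dz":0,"wx":0,"wy":0,"wz":0,"claw":58}]'| tail -2
```

```text
grip_width: 0.0506
finger_force: 2.6
grip_width: 0.0494
finger_force: 2.6
```

```bash
python3 -m handwheel '[{"dx":0,"dy":0,"dz":0,"wx":0,"wy":0,"wz":0,"claw":57},{"dx":0,"dy":0,"dz":0,"wx":0,"wy":0,"wz":0,"claw":57}]'| tail -2;python3 -m handwheel '[{"dx":0,"dy":0,"dz":0,"wx":0,"wy":0,"wz":0,"claw":56},{"dx":0,"dy":0,"dz":0,"wx":0,"wy":0,"wz":0,"claw":56}]'| tail -2
```

```text
grip_width: 0.0486
finger_force: 2.6
grip_width: 0.0479
finger_force: 2.7
```

```bash
python3 -m handwheel '[{"dx":0,"dy":0,"dz":0,"wx":0,"wy":0,"wz":0,"claw":55},{"dx":0,"dy":0,"dz":0,"wx":0,"wy":0,"wz":0,"claw":55}]'| tail -2;python3 -m handwheel '[{"dx":0,"dy":0,"dz":0,"wx":0,"wy":0,"wz":0,"claw":54},{"dx":0,"dy":0,"dz":0,"wx":0,"wy":0,"wz":0,"claw":54}]'| tail -2
```

```text
grip_width: 0.0471
finger_force: 2.8
grip_width: 0.0463
finger_force: 2.8
```

```bash
python3 -m handwheel '[{"dx":0,"dy":0,"dz":0,"wx":0,"wy":0,"wz":0,"claw":53},{"dx":0,"dy":0,"dz":0,"wx":0,"wy":0,"wz":0,"claw":53}]'| tail -2;python3 -m handwheel '[{"dx":0,"dy":0,"dz":0,"wx":0,"wy":0,"wz":0,"claw":52},{"dx":0,"dy":0,"dz":0,"wx":0,"wy":0,"wz":0,"claw":52}]'| tail -2
```

```text
grip_width: 0.0457
finger_force: 3.7
grip_width: 0.0446
finger_force: 5.2
```

```bash
python3 -m handwheel '[{"dx":0,"dy":0,"dz":0,"wx":0,"wy":0,"wz":0,"claw":51},{"dx":0,"dy":0,"dz":0,"wx":0,"wy":0,"wz":0,"claw":51}]'| tail -2
```

```text
grip_width: 0.044
finger_force: 6.7
```

Resistance is rising, so I'll go one step at a time.

```bash
python3 -m handwheel '[{"dx":0,"dy":0,"dz":0,"wx":0,"wy":0,"wz":0,"claw":50},{"dx":0,"dy":0,"dz":0,"wx":0,"wy":0,"wz":0,"claw":50}]'| tail -2
```

```text
grip_width: 0.0425
finger_force: 7.9
```

```bash
python3 -m handwheel '[{"dx":0,"dy":0,"dz":0,"wx":0,"wy":0,"wz":0,"claw":49.3},{"dx":0,"dy":0,"dz":0,"wx":0,"wy":0,"wz":0,"claw":49.3}]'| tail -2
```

```text
grip_width: 0.0424
finger_force: 8.4
```

```bash
python3 -m handwheel '[{"dx":0,"dy":0,"dz":0,"wx":0,"wy":0,"wz":0,"claw":48.6},{"dx":0,"dy":0,"dz":0,"wx":0,"wy":0,"wz":0,"claw":48.6}]'| tail -2
```

```text
grip_width: 0.0416
finger_force: 8.5
```

```bash
python3 -m handwheel '[{"dx":0,"dy":0,"dz":0,"wx":0,"wy":0,"wz":0,"claw":48},{"dx":0,"dy":0,"dz":0,"wx":0,"wy":0,"wz":0,"claw":48}]'| tail -2
```

```text
grip_width: 0.0413
finger_force: 8.1
```

```bash
python3 -m handwheel '[{"dx":0,"dy":0,"dz":0,"wx":0,"wy":0,"wz":0,"claw":47.3},{"dx":0,"dy":0,"dz":0,"wx":0,"wy":0,"wz":0,"claw":47.3}]'| tail -2
```

```text
grip_width: 0.0408
finger_force: 7.1
```

```bash
python3 -m handwheel '[{"dx":0,"dy":0,"dz":0,"wx":0,"wy":0,"wz":0,"claw":46.6},{"dx":0,"dy":0,"dz":0,"wx":0,"wy":0,"wz":0,"claw":46.6}]'| tail -2
```

```text
grip_width: 0.0399
finger_force: 5.8
```

```bash
python3 -m handwheel '[{"dx":0,"dy":0,"dz":0,"wx":0,"wy":0,"wz":0,"claw":46},{"dx":0,"dy":0,"dz":0,"wx":0,"wy":0,"wz":0,"claw":46}]'| tail -2
```

```text
grip_width: 0.0394
finger_force: 4.2
```

```bash
python3 -m handwheel '[{"dx":0,"dy":0,"dz":0,"wx":0,"wy":0,"wz":0,"claw":45.4},{"dx":0,"dy":0,"dz":0,"wx":0,"wy":0,"wz":0,"claw":45.4}]'| tail -2
```

```text
grip_width: 0.039
finger_force: 3.0
```

```bash
python3 -m handwheel '[{"dx":0,"dy":0,"dz":0,"wx":0,"wy":0,"wz":0,"claw":45},{"dx":0,"dy":0,"dz":0,"wx":0,"wy":0,"wz":0,"claw":45}]'| tail -2
```

```text
grip_width: 0.0387
finger_force: 3.2
```

The force is back to spring level (about 3.1 N), so the wedge has clicked home. I'll let the handles open.

```bash
python3 -m handwheel '[{"dx":0,"dy":0,"dz":0,"wx":0,"wy":0,"wz":0,"claw":50},{"dx":0,"dy":0,"dz":0,"wx":0,"wy":0,"wz":0,"claw":56},{"dx":0,"dy":0,"dz":0,"wx":0,"wy":0,"wz":0,"claw":63},{"dx":0,"dy":0,"dz":0,"wx":0,"wy":0,"wz":0,"claw":70},{"dx":0,"dy":0,"dz":0,"wx":0,"wy":0,"wz":0,"claw":77},{"dx":0,"dy":0,"dz":0,"wx":0,"wy":0,"wz":0,"claw":85},{"dx":0,"dy":0,"dz":0,"wx":0,"wy":0,"wz":0,"claw":100},{"dx":0,"dy":0,"dz":0,"wx":0,"wy":0,"wz":0,"claw":100}]'; python3 -m handwheel '[{"dx":0,"dy":0,"dz":0,"wx":0,"wy":0,"wz":0,"claw":100},{"dx":0,"dy":0,"dz":-1,"wx":0,"wy":0,"wz":0,"claw":100},{"dx":0,"dy":0,"dz":-2,"wx":0,"wy":0,"wz":0,"claw":100},{"dx":0,"dy":0,"dz":-4,"wx":0,"wy":0,"wz":0,"claw":100},{"dx":0,"dy":0,"dz":-5,"wx":0,"wy":0,"wz":0,"claw":100},{"dx":0,"dy":0,"dz":-5,"wx":0,"wy":0,"wz":0,"claw":100},{"dx":0,"dy":0,"dz":-2,"wx":0,"wy":0,"wz":0,"claw":100},{"dx":0,"dy":0,"dz":0,"wx":0,"wy":0,"wz":0,"claw":100}]'; python3 - <<'E'
from h import *
from workcell import optics
S=optics.grab_frame("side");T=optics.grab_frame("top")
im=np.hstack([cv2.resize(S["frame"][130:205,215:315],(800,600),interpolation=cv2.INTER_CUBIC)[:,:500],cv2.resize(T["frame"][140:265,290:352],(300,600),interpolation=cv2.INTER_CUBIC)])
cv2.imwrite("pics/k.png",im)
E
```

```text
clock: 22.55
position: [0.5161, -0.0385, 0.0185]
tool_rot: [-3.142, -0.0, 2.746]
force: [0.1, 0.1, -0.3]
grip_width: 0.0858
finger_force: 0.0
clock: 23.55
position: [0.5168, -0.0385, 0.2104]
tool_rot: [3.14, 0.003, 2.746]
force: [0.7, 0.0, 0.2]
grip_width: 0.0855
finger_force: 0.0
```

View pics/k.png

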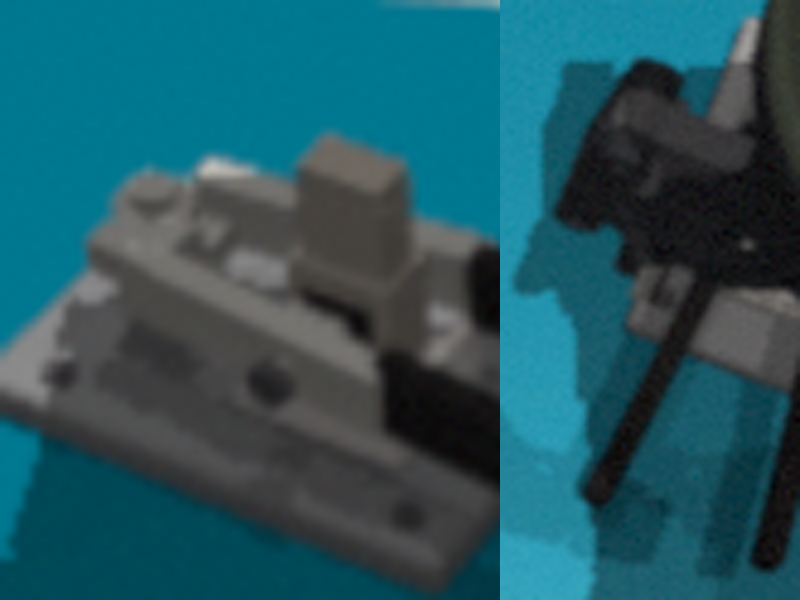

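The connector stands upright in the nest at crop (355,230) and both handles are open. The force peaked at 8.5 N and then fell to the spring level, which fits a full click.

```bash
python3 -c "
from workcell import job_done
print(job_done())"
```

```text
the job is handed in; nothing more can be done
None
```

I handed the job in at about 24 s: the connector stands upright in the nest with the handles open, and the grip force peaked at 8.5 N before falling back to the spring's 3 N, so I take the wedge to be fully home, though the jaw hid it from the final picture.

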